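# Tighten a welding jig clamp with its indexing lever

## Robot

A 6-joint arm with a two-finger parallel gripper is mounted at the origin on the work surface. World frame = base frame: x ahead of the robot, y to its left, z up, the work surface at z = 0. Lengths are in mm, angles in rad, forces in N, time in s.
With the tool pointing down it reaches from about 275 to 750 mm from the base axis. Payload 10.2 kg.
Tool frame: the origin (TCP) lies midway between the tips of the shut fingers; the grasp point (between the pads) lies grip_depth behind it (grip_depth is the distance from the TCP to the grasp point, in mm); z points along the fingers, y is the line along which they close (so a half turn about z gives the same grasp; the last joint's range is limited). The gripper opens to 85 mm and grips with 20 to 120 N. Pads are 22 mm wide; open, the fingers measure 114 mm over their backs; the gripper's body (76 mm by 85 mm) begins 54 mm behind the grasp point. The pads swing forward as they close: fully open they stand 13 mm farther back than shut.
Start: joints at [0.923, 0.313, 1.498, -0, 1.331, -0.223], TCP at [216.386, 478.339, 231.294] pointing down, gripper open.
Joint ranges: [-2.94, 2.94], [-0.97, 2.17], [0.19, 2.56], [-1.23, 4.37], [0.02, 3.11], [-2.88, 2.88]. Speed limits (rad/s): [2.39, 2.39, 3.01, 3.14, 3.14, 3.14].

## Interface

Orientations are given as a unit quaternion [w, x, y, z].
In Python, from rig import * gives the robot as it stands.
- The arm moves only by the tool servo_tool, never from a script. Its argument "commands" is a list of rows, each a list of 3 entries, a list of its own where there are three numbers: the gripper command: -1 is fully open, 1 is shut, values between are in proportion, then the shift along the tool's x, y, z in m, then the turn, a rotation vector about the tool's x, y, z in units of 6 degrees (1.0 is 6 degrees). In form: [[grip, [dx, dy, dz], [ax, ay, az]], ...]. A call has 1 to 10 rows; each row shifts and turns the commanded pose from where the row before left it, along the tool's axes as they then stand; what a row does not reach is not made up. A row lasts 1/12 s, in which the tool goes at most 41.7 mm and 7.16 degrees, less where a joint would pass 70% of its speed; a pose out of reach is approached as far as the arm can. A call is refused whole if a number of a shift passes 0.0417 or a number of a turn 1, either way. A call with a gripper value outside its range is refused whole. The fingers move at their own pace and stop on an object; "squeeze" is the grip in N (left out, the last holds). Time passes only in rows, so rows that do not move let the fingers close. It gives the time, the measured TCP pose, the force, the opening and the grip force at its end, in the units of the state.
- sense(): the state, without advancing time (a new reading comes with each control period).
- capture(name): name is "side" or "top" or "wrist"; returns a dict with "pixels" (384x512x3 uint8, red, green, blue), "z_map" (384x512 float32, mm along the optical axis (not along the pixel's ray), 0 where there is no reading), "fx", "fy", "cx", "cy" (pixels), "rvec" (rotation vector, rad) and "tvec" (3), from world to camera coordinates, as OpenCV has them; the wrist camera has in their place "T_tool_cam" (4x4, takes a point from camera to tool coordinates, whose origin is the TCP and whose axes are the flange's). Camera axes: x right, y down, z forward; pixel columns grow to the right and rows downward; lengths in mm; the calibration is good to about 2 mm. The wrist camera is an equidistant fisheye: a pixel r from the principal point sees the ray r / f radians off the axis. A picture is of the moment at which its call begins: read the wrist's pose just before it.
- finish_job(): hands the job in; it is judged then, once.
The state is a dict: "time_s": time; "joints": joint angles; "dq": joint speeds; "tau": joint torques, N m; "eef_pos": TCP position; "ee_rot": TCP orientation; "force": force on the tool from outside, world axes, zero at the start; "wrist_torque": the same for the moment, N m; "grip_width": opening from 0.0 (shut) to 1.0 (fully open); "grip_force": force on a finger pad.
Only numpy, scipy, OpenCV 4.12 (cv2) and the standard library are available. Lean on these libraries where they do the work, as an engineer would, in place of code of your own. Each camera call takes 0.05 s, during which the arm holds its last target. There are 200 camera calls.

## Task

Clamp the stainless tube in the welding jig: turn the clamp's black lever clockwise (seen from above) until it is firmly tight, at about 10 N of push at the middle of its grip. The post and the stop angle leave no room to do it in one sweep, so lift the lever off its serrations, swing it back, let it drop into them again and carry on turning. Work up to the tightness slowly, as above about 15 N the clamp marks the tube; leave the tube and everything else where it lies, and let go of the lever at the end.

Things in the scene. Friction and masses are not known exactly. Their poses are not given: they have to be found in the camera images.
- clamp: grey clamp on the jig. Origin on the vertical spindle axis, level with the plate top. +y points from the spindle to the square post (25 x 25 mm, centre 105 mm from the axis, 155 mm tall over the plate); the stop angle stands on the -y side; -x is the open side that the lever sweeps. Arm from post to spindle: 30 mm wide, its top 98 mm over the plate
- jig: jig plate 280 x 250 x 12 mm fixed on the table, axes parallel to the clamp's, origin at its underside below the tube. Its stop angle is an upright plate along x, 12 mm thick, 155 mm tall over the plate, inner face 41 mm from the spindle axis
- axis (a point): fixed point on the spindle axis, 128 mm over the plate top: the height of the middle of the seated lever's grip. Axes as the clamp's
- grip (a point): middle of the black lever's grip, 83 mm out from the spindle axis; moves with the lever. x: outward along the lever, z up. The grip is a straight bar 68 mm long (49 to 117 mm from the axis), 14 mm wide, 18 mm tall, alone in the air above the arm, the tube and the plate
- lever: the black lever, hub 44 mm across; x along it, z up. Its direction in the clamp's frame, counter-clockwise from +x: 102 deg against the post, 196 deg against the stop angle, about 117 to 188 deg if fingers 15 mm thick are to pass beside it. Starts at 128 to 156 deg. Clockwise from above (angle falling) tightens
- spindle: upright screw under the lever, origin as the clamp's; its rubber-faced foot, 40 mm across, sinks 2.5 mm per rad, starts 0.5 to 4.5 mm above the tube (not measured). Free, the lever takes 1 N at the grip; from contact the push, square to it, grows by about 17 N per rad. Tight is 10 N (0.8 Nm about the axis; 8 to 12 N is good), over 15 N marks the tube. Holds when let go. In all 0.6 to 2.3 rad
- lever_lift (a joint): how far the lever is lifted, m: 0 seated in the 16 serrations (22.5 deg apart, about 4 deg of play), free to swing above 0.0056, end of travel 0.009. Spring and weight push it down with 8 to 11 N. Let go between serrations it may stay perched at 0.004 to 0.0055 and then drops in as it is turned on, within 22.5 deg; lifted clear it does not turn the spindle
- tube: the workpiece, stainless rectangular tube 240 x 80 x 40 mm, about 1.6 kg, lying loose on the jig plate along the stop angle under the clamp. Origin: centre of its underside, x along its length
- magnet: bystander, loose: red L-shaped welding magnet lying flat, 75 x 75 x 18 mm, on the front left corner of the jig plate
- brush: bystander, loose: wire brush with wooden back, 290 mm long
- hammer: bystander, loose: chipping hammer with steel handle, 280 mm long
- wrench: bystander, loose: open-ended wrench, 180 mm long
- gel_tin: bystander, loose: small metal tin, 64 mm across, 70 mm tall
- offcut: bystander, loose: 90 mm offcut of 80 x 40 mm tube

How it is judged:
By the outcome, as a careful person would: the job done as asked, in the order asked, and still so for the second after the job is handed in, with the robot touching nothing.
It also fails if it takes over 72 s, if anything falls off the work surface, if the arm or the gripper's body presses on something with over 40 N, if the wrist force passes 120 N, or if a joint passes its speed limit or range.

## Working session

There is one attempt and no reset: what is moved stays moved. The work goes in short steps, Python scripts to look and compute and a tool call to move; the robot and the scene stay as the last step left them, time stands still between calls to the robot, and variables do not carry over. Pictures are saved under pics/ and viewed, at most 10 in all, crops included, and the job is handed in when it is done.

Besides the shell and the picture viewer there is one more tool, called after ">>>" in YAML: its name, and indented under it one key for each argument. servo_tool: Moves the arm, as the interface text tells. Its arguments: {"type":"object","properties":{"commands":{"type":"array"},"squeeze":{"type":"number"}},"required":["commands"]}

```bash
mkdir -p pics; ls; cat > h.py <<'E'
from rig import *
import numpy as np, cv2
from scipy.spatial.transform import Rotation as R
def snap(n,f):
    c=capture(n); cv2.imwrite('pics/'+f+'.png',cv2.cvtColor(c['pixels'],cv2.COLOR_RGB2BGR)); np.savez('pics/'+f+'.npz',**{k:np.asarray(v) for k,v in c.items()}); return c
def cloud(c):
    z=c['z_map']; v,u=np.mgrid[:384,:512]
    P=np.stack([(u-c['cx'])/c['fx']*z,(v-c['cy'])/c['fy']*z,z],-1)
    Rm=R.from_rotvec(np.array(c['rvec']).ravel()).as_matrix()
    return (P-np.array(c['tvec']).ravel())@Rm
E
python3 - <<'E'
from h import *
print(sense())
a=snap('top','t0');b=snap('side','s0')
E
python3 -c "
import cv2
for n in ['t0','s0']:
    i=cv2.imread('pics/'+n+'.png');cv2.imwrite('pics/'+n+'b.png',cv2.resize(i,(800,600),interpolation=cv2.INTER_CUBIC))"
```

```text
pics
{'time_s': 0.0, 'joints': array([ 9.22568720e-01,  3.13409769e-01,  1.49847286e+00,  1.17984629e-06,
        1.33100553e+00, -2.23418080e-01]), 'dq': array([-0.00082057, -0.00028928,  0.0006382 , -0.0007675 , -0.00040217,
        0.00137599]), 'tau': array([-2.76454348e-04, -4.12270188e+01, -2.59737736e+01, -2.26101497e-04,
        4.12817331e-03,  1.62593147e-05]), 'eef_pos': array([216.22774539, 478.10460261, 230.74220073]), 'ee_rot': array([-2.73971467e-04,  2.10811321e-01,  9.77526556e-01, -5.86958852e-04]), 'force': array([0.00426809, 0.13418787, 0.13526765]), 'wrist_torque': array([ 0.10522049,  0.00829977, -0.02278022]), 'grip_force': 0.0, 'grip_width': 0.996672055252589}
```

View pics/t0b.png

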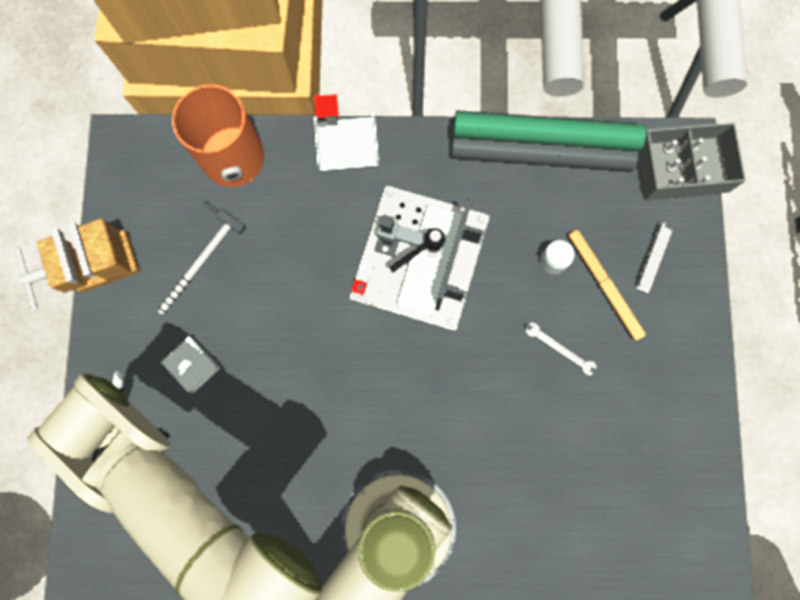

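View pics/s0b.png

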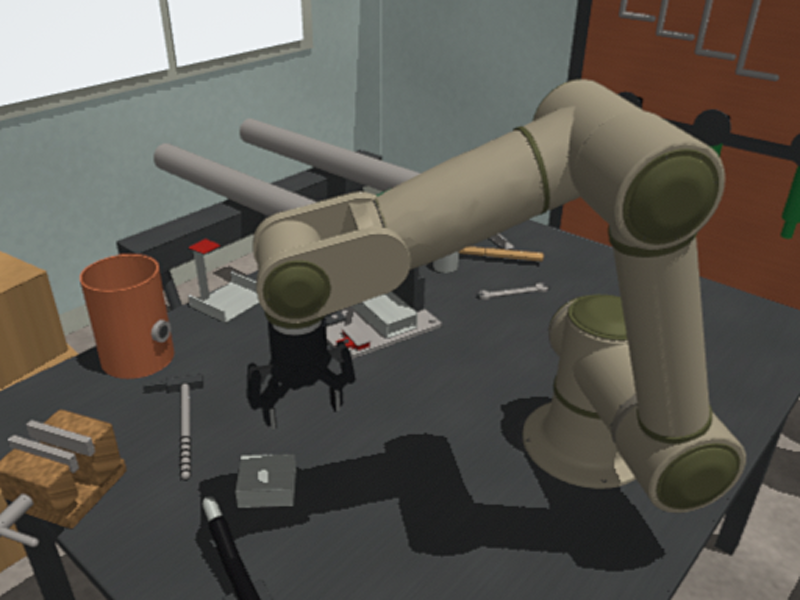

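Top view (800x600): the jig is centred near (425,258), the hub at (435,238) with the lever pointing down-left to (392,270), the post at (385,235), the stop angle running (460,208)-(440,305), and the magnet at (359,287). Next step: measure from depth.

```bash
cat > m.py <<'E'
from h import *
c=dict(np.load('pics/t0.npz')); P=cloud(c); z=P[...,2]; px=c['pixels'].astype(int)
m=np.zeros(z.shape,bool); m[112:215,220:318]=True
print('table z',np.median(z[250:280,300:400]))
pl=m&(z>6)&(z<18); r=cv2.minAreaRect(P[pl][:,:2].astype(np.float32)); print('plate',r,np.median(z[pl]))
hi=m&(z>158)&(z<176); n,l,s,ce=cv2.connectedComponentsWithStats(hi.astype(np.uint8))
for i in range(1,n):
    if s[i,4]>8: Q=P[l==i]; print('hi',s[i],Q.mean(0),cv2.minAreaRect(Q[:,:2].astype(np.float32)))
dk=m&(px.max(-1)<75)&(z>135)&(z<157)
n,l,s,ce=cv2.connectedComponentsWithStats(dk.astype(np.uint8))
for i in range(1,n):
    if s[i,4]>8: Q=P[l==i]; print('lev',s[i],Q.mean(0),cv2.minAreaRect(Q[:,:2].astype(np.float32)),np.percentile(Q[:,2],[5,50,95]))
i=cv2.imread('pics/t0.png')[108:220,215:325]; cv2.imwrite('pics/t0c.png',cv2.resize(i,None,fx=5,fy=5,interpolation=cv2.INTER_CUBIC))
E
python3 m.py
```

```text
table z -1.0209104775616198
plate ((607.37353515625, -45.12361145019531), (376.7997741699219, 351.2256164550781), 0.373117595911026) 11.357509825827048
hi [280 127  22  65 250] [ 576.04014704 -111.18169862  166.3244768 ] ((578.6004638671875, -111.86840057373047), (11.876961708068848, 219.49061584472656), 73.5473403930664)
hi [243 137   9  10  63] [634.67596911  30.37071441 165.71490196] ((635.814697265625, 29.66373062133789), (24.726163864135742, 26.769424438476562), 75.14563751220703)
hi [275 148   7   6  34] [606.22426695 -70.71492417 161.93857731] ((605.2489013671875, -70.78035736083984), (19.452869415283203, 19.242441177368164), 88.50460052490234)
lev [244 145   6   3   9] [623.40204726  30.8162708  148.55059482] ((623.3206176757812, 31.895729064941406), (17.163497924804688, 3.2652084827423096), 70.58200073242188) [139.57105143 148.45627692 155.69750288]
lev [250 147  35  26 156] [578.52140609 -39.37862311 147.65902626] ((571.4279174804688, -37.848716735839844), (40.66702651977539, 124.78453826904297), 44.94929885864258) [141.21181394 147.71577456 153.83337278]
```

View pics/t0c.png

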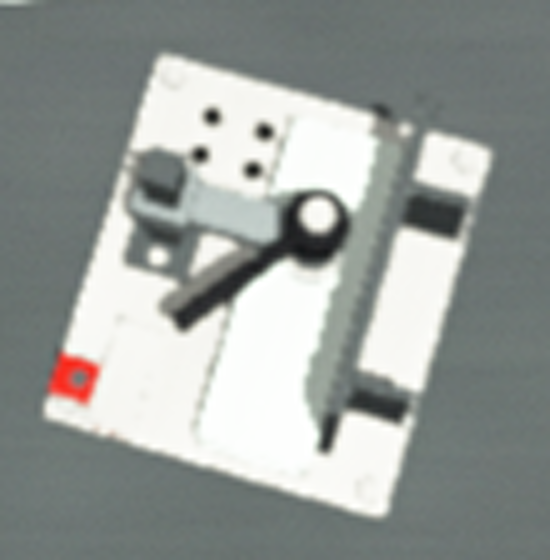

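```bash
cat >> h.py <<'E'
AX=np.array([605.2,-70.8]); YAW=-16.6
E
python3 - <<'E'
from h import *
import rig; print([n for n in dir(rig) if not n.startswith('_')], getattr(rig,'grip_depth',None))
c=dict(np.load('pics/t0.npz')); P=cloud(c); px=c['pixels'].astype(int); z=P[...,2]
d=P[...,:2]-AX; r=np.hypot(d[...,0],d[...,1]); a=(np.degrees(np.arctan2(d[...,1],d[...,0]))-YAW)%360
for zl in (130,143,146):
    m=(z>zl)&(z<154)&(r>52)&(r<125)&(a>115)&(a<170); Q=P[m]; q=Q[:,:2]-AX
    print(m.sum(),np.median(a[m]),np.degrees(np.arctan2(*q.mean(0)[::-1]))-YAW,Q.mean(0),r[m].max(),cv2.minAreaRect(Q[:,:2].astype(np.float32)))
m=(z>155)&(z<185)&(r<25);print('knob',P[m].mean(0),np.percentile(z[m],[5,50,95]))
E
```

```text
['PlanningError', 'capture', 'finish_job', 'grip_depth', 'sense'] 18.700000000000003
93 144.3066290733403 144.03245479117086 [553.95263263  -3.8498565  145.90434669] 116.15294798172732 ((554.7225952148438, -3.541109085083008), (14.505376815795898, 64.10211944580078), 37.142181396484375)
74 143.34138035364433 143.4261086593178 [555.42605003  -4.32895796 147.37439949] 115.50675138273192 ((554.8753662109375, -3.4818859100341797), (14.190274238586426, 62.88444900512695), 37.142181396484375)
50 143.31855755825057 143.18150974048342 [555.36194112  -3.64773309 148.62624073] 115.50675138273192 ((554.8763427734375, -3.508974075317383), (12.571659088134766, 62.90498733520508), 37.572261810302734)
knob [604.92478963 -70.3777581  160.99426832] [155.69293422 160.64099323 165.82432189]
```

>>> servo_tool:
  commands:
    - [0,[-0.0254,-0.015,0],[0,0,0]]
    - [0,[-0.0254,-0.015,0],[0,0,0]]
    - [0,[-0.0254,-0.015,0],[0,0,0]]
    - [0,[-0.0254,-0.015,0],[0,0,0]]
    - [0,[-0.0254,-0.015,0],[0,0,0]]
    - [0,[-0.0254,-0.015,0],[0,0,0]]
    - [0,[-0.0254,-0.015,0],[0,0,0]]
    - [0,[-0.0254,-0.015,0],[0,0,0]]
    - [0,[-0.0254,-0.015,0],[0,0,0]]
    - [0,[-0.0254,-0.015,0],[0,0,0]]
  squeeze: 40

```text
time_s: 0.93
eef_pos: [386.4, 235.7, 231.1]
ee_rot: [-0.0, 0.211, 0.978, -0.0]
force: [0.5, 1.3, -0.1]
grip_width: 0.496
grip_force: 0.0
```

>>> servo_tool:
  commands:
    - [0,[-0.0254,-0.015,0],[0,0,0]]
    - [0,[-0.0254,-0.015,0],[0,0,0]]
    - [0,[-0.0254,-0.015,0],[0,0,0]]
    - [0,[-0.0254,-0.015,0],[0,0,0]]
    - [0,[-0.0254,-0.015,0],[0,0,0]]
    - [0,[-0.0254,-0.015,0],[0,0,0]]
    - [0,[-0.0254,-0.015,0],[0,0,0]]
    - [0,[-0.0254,-0.015,0],[0,0,0]]
    - [0,[-0.0254,-0.015,0],[0,0,0]]
    - [0,[-0.0254,-0.015,0],[0,0,0]]

```text
time_s: 1.77
eef_pos: [556.1, -5.7, 231.0]
ee_rot: [-0.0, 0.211, 0.978, -0.0]
force: [-0.4, 0.6, -1.1]
grip_width: 0.497
grip_force: 0.0
```

>>> servo_tool:
  commands:
    - [0,[0,0,0],[0,0,0.8]]
    - [0,[0,0,0],[0,0,0.8]]
    - [0,[0,0,0],[0,0,0.8]]
    - [0,[0,0,0],[0,0,0.8]]
    - [0,[0,0,0],[0,0,0.8]]
    - [0,[0,0,0],[0,0,0.8]]
    - [0,[0,0,0],[0,0,0]]
    - [0,[0,0,0],[0,0,0]]

```text
time_s: 2.43
eef_pos: [555.5, -4.3, 231.0]
ee_rot: [-0.0, 0.446, 0.895, -0.0]
force: [-0.4, -0.2, -0.5]
grip_width: 0.506
grip_force: 0.0
```

```bash
cat >> h.py <<'E'
def st(ang=None,r=83,z=None):
    """lever angle (clamp deg) of tool, pose in lever polar, torque about axis; shift to target in tool axes"""
    s=sense(); p=s['eef_pos']; q=s['ee_rot']; T=R.from_quat([q[1],q[2],q[3],q[0]]).as_matrix()
    d=p[:2]-AX; tx=np.degrees(np.arctan2(T[1,0],T[0,0]))-YAW; po=np.degrees(np.arctan2(d[1],d[0]))-YAW
    F=s['force']; M=s['wrist_torque']; th=np.radians(po+YAW); rad=np.array([np.cos(th),np.sin(th)]); tan=np.array([rad[1],-rad[0]])
    print('t %.2f p %s polar %.1f r %.1f toolx %.1f tilt %.3f q6 %.2f'%(s['time_s'],p.round(1),po%360,np.hypot(*d),tx%360,np.degrees(np.arccos(-T[2,2])),s['joints'][5]))
    print('F %s M %s Frad %.1f Fcw %.1f Mz %.2f grip %.3f %.1f'%(F.round(1),M.round(2),F[:2]@rad,F[:2]@tan,M[2],s['grip_width'],s['grip_force']))
    if ang is not None:
        a=np.radians(ang+YAW); t=np.array([AX[0]+r*np.cos(a),AX[1]+r*np.sin(a),p[2] if z is None else z])
        print('target',t.round(1),'tool shift mm',(T.T@(t-p)).round(1),'turn units %.2f'%(((tx-ang+180)%360-180)/6))
    return s
E
python3 - <<'E'
from h import *
st(143.5,83,200)
import json
s=sense(); c=snap('wrist','w0'); print(np.round(c['T_tool_cam'],3).tolist(), c['fx'],c['cx'],c['cy'])
i=cv2.imread('pics/w0.png'); cv2.imwrite('pics/w0b.png',cv2.resize(i,(800,600),interpolation=cv2.INTER_CUBIC))
E
```

```text
t 2.43 p [555.5  -4.3 231. ] polar 143.4 r 83.0 toolx 143.6 tilt 0.035 q6 -0.86
F [-0.4 -0.2 -0.5] M [ 0.01  0.02 -0.02] Frad 0.1 Fcw -0.5 Mz -0.02 grip 0.506 0.0
target [555.4  -4.4 200. ] tool shift mm [-0.  -0.1 31. ] turn units 0.02
[[-0.0, -0.964, -0.265, 67.353], [1.0, -0.0, 0.0, 1.102], [-0.0, -0.265, 0.964, -142.91], [0.0, 0.0, 0.0, 1.0]] 297.3186396354542 248.15433342441912 191.8236517339363
```

View pics/w0b.png

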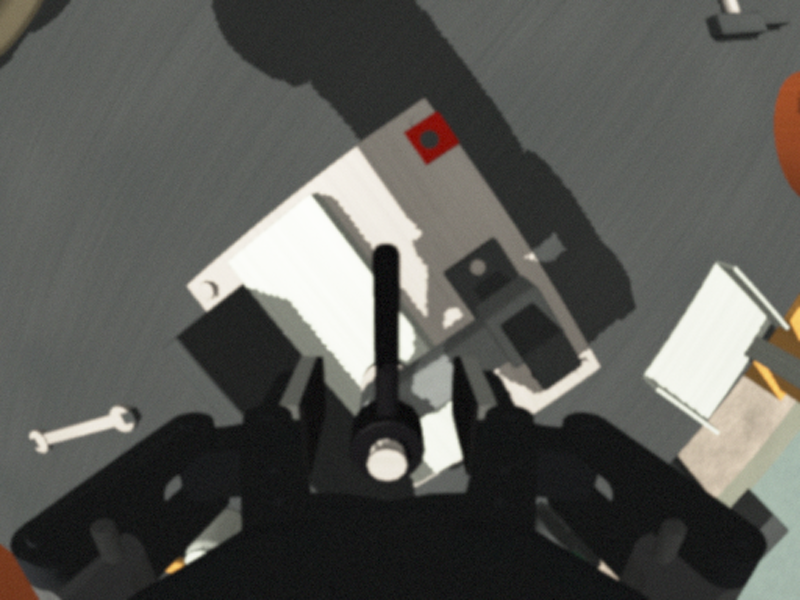

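The lever runs from (386,245) to the hub at (387,440), midway between the fingers at (315,400) and (462,400), so the tool is aligned. I'll descend and close.

>>> servo_tool:
  commands:
    - [0,[0,0,0.012],[0,0,0]]
    - [0,[0,0,0.012],[0,0,0]]
    - [0,[0,0,0.012],[0,0,0]]
    - [0,[0,0,0.012],[0,0,0]]
    - [0,[0,0,0.012],[0,0,0]]
    - [0,[0,0,0.012],[0,0,0]]
    - [0,[0,0,0.012],[0,0,0]]
    - [0,[0,0,0.012],[0,0,0]]
    - [0,[0,0,0.009],[0,0,0]]
    - [0,[0,0,0.004],[0,0,0]]

```text
time_s: 3.32
eef_pos: [555.1, -4.3, 121.0]
ee_rot: [-0.001, 0.447, 0.895, -0.0]
force: [-1.3, 0.3, 0.8]
grip_width: 0.504
grip_force: 0.0
```

>>> servo_tool:
  commands:
    - [0.3,[0,0,0],[0,0,0]]
    - [0.45,[0,0,0],[0,0,0]]
    - [0.55,[0,0,0],[0,0,0]]
    - [0.8,[0,0,0],[0,0,0]]
    - [0.8,[0,0,0],[0,0,0]]
    - [0.8,[0,0,0],[0,0,0]]
  squeeze: 40

```text
time_s: 3.82
eef_pos: [555.8, -4.5, 122.8]
ee_rot: [0.0, 0.447, 0.894, 0.0]
force: [-1.9, 0.1, 2.1]
grip_width: 0.157
grip_force: 43.6
```

```bash
python3 -c "
from h import *
st(143.5,83,121.5)"
```

```text
t 3.82 p [555.8  -4.5 122.8] polar 143.3 r 82.7 toolx 143.5 tilt 0.050 q6 -0.86
F [-1.9  0.1  2.1] M [-0.15  0.19 -0.13] Frad 1.2 Fcw -1.5 Mz -0.13 grip 0.157 43.6
target [555.4  -4.4 121.5] tool shift mm [ 0.3 -0.3  1.3] turn units -0.01
```

>>> servo_tool:
  commands:
    - [0.8,[-0.0001,0.0043,0],[0,0,0.5]]
    - [0.8,[-0.0001,0.0043,0],[0,0,0.5]]
    - [0.8,[-0.0001,0.0043,0],[0,0,0.5]]
    - [0.8,[-0.0001,0.0043,0],[0,0,0.5]]
    - [0.8,[0,0,0],[0,0,0]]

```text
time_s: 4.23
eef_pos: [570.9, 4.5, 122.5]
ee_rot: [0.0, 0.539, 0.842, 0.0]
force: [0.2, -2.1, 1.5]
grip_width: 0.155
grip_force: 43.4
```

```bash
python3 -c "
from h import *
st(131.5,83)"
```

```text
t 4.23 p [570.9   4.5 122.5] polar 131.1 r 82.7 toolx 131.4 tilt 0.057 q6 -0.63
F [ 0.2 -2.1  1.5] M [-0.4   0.03 -0.05] Frad -2.0 Fcw -0.7 Mz -0.05 grip 0.155 43.4
target [570.3   4.5 122.5] tool shift mm [ 0.3 -0.6 -0. ] turn units -0.02
```

>>> servo_tool:
  commands:
    - [0.8,[-0.0001,0.0043,0],[0,0,0.5]]
    - [0.8,[-0.0001,0.0043,0],[0,0,0.5]]
    - [0.8,[-0.0001,0.0043,0],[0,0,0.5]]
    - [0.8,[0,0.0022,0],[0,0,0.25]]
    - [0.8,[0,0,0],[0,0,0]]
    - [0.8,[0,0,0],[0,0,0]]

```text
time_s: 4.73
eef_pos: [584.7, 9.4, 122.3]
ee_rot: [0.0, 0.612, 0.791, 0.0]
force: [2.8, -1.8, -1.3]
grip_width: 0.157
grip_force: 43.1
```

```bash
python3 -c "
from h import *
st(121,83)"
```

```text
t 4.73 p [584.7   9.4 122.3] polar 121.0 r 82.8 toolx 121.1 tilt 0.049 q6 -0.44
F [ 2.8 -1.8 -1.3] M [-0.33 -0.44  0.16] Frad -2.5 Fcw 2.3 Mz 0.16 grip 0.157 43.1
target [584.6   9.6 122.3] tool shift mm [ 0.2 -0.  -0. ] turn units 0.01
```

>>> servo_tool:
  commands:
    - [0.8,[0,0,-0.003],[0,0,0]]
    - [0.8,[0,0,-0.003],[0,0,0]]
    - [0.8,[0,0,-0.0015],[0,0,0]]
    - [0.8,[0,0,0],[0,0,0]]
    - [0.8,[0,0,0],[0,0,0]]

```text
time_s: 5.15
eef_pos: [584.3, 9.2, 128.9]
ee_rot: [-0.0, 0.613, 0.79, -0.0]
force: [6.4, -5.1, -8.6]
grip_width: 0.158
grip_force: 42.0
```

```bash
python3 -c "
from h import *
st(121,83)"
```

```text
t 5.15 p [584.3   9.2 128.9] polar 121.2 r 82.6 toolx 121.0 tilt 0.027 q6 -0.44
F [ 6.4 -5.1 -8.6] M [-0.29 -0.92  0.38] Frad -6.5 Fcw 5.0 Mz 0.38 grip 0.158 42.0
target [584.6   9.6 128.9] tool shift mm [ 0.4  0.3 -0. ] turn units 0.01
```

>>> servo_tool:
  commands:
    - [0.8,[0,0,-0.0007],[0,0,0]]
    - [0.8,[-0.0003,-0.0072,0],[0,0,-0.833]]
    - [0.8,[-0.0003,-0.0072,0],[0,0,-0.833]]
    - [0.8,[-0.0003,-0.0072,0],[0,0,-0.833]]
    - [0.8,[0,0,0],[0,0,0]]

```text
time_s: 5.57
eef_pos: [563.7, 0.7, 129.7]
ee_rot: [-0.0, 0.502, 0.865, -0.0]
force: [5.7, -3.5, -8.7]
grip_width: 0.157
grip_force: 41.9
```

```bash
python3 -c "
from h import *
st(168.5,83)"
```

```text
t 5.57 p [563.7   0.7 129.7] polar 136.7 r 82.7 toolx 136.3 tilt 0.041 q6 -0.72
F [ 5.7 -3.5 -8.7] M [-0.26 -0.88  0.28] Frad -5.9 Fcw 3.2 Mz 0.28 grip 0.157 41.9
target [532.  -31.7 129.7] tool shift mm [-12.5 -43.6   0. ] turn units -5.37
```

>>> servo_tool:
  commands:
    - [0.8,[-0.0003,-0.0077,0],[0,0,-0.885]]
    - [0.8,[-0.0003,-0.0077,0],[0,0,-0.885]]
    - [0.8,[-0.0004,-0.0077,0],[0,0,-0.885]]
    - [0.8,[-0.0004,-0.0077,0],[0,0,-0.885]]
    - [0.8,[-0.0004,-0.0077,0],[0,0,-0.885]]
    - [0.8,[-0.0004,-0.0077,0],[0,0,-0.885]]
    - [0.8,[0,0,0],[0,0,0]]

```text
time_s: 6.15
eef_pos: [531.8, -32.0, 129.8]
ee_rot: [-0.0, 0.246, 0.969, -0.0]
force: [6.2, -2.5, -9.0]
grip_width: 0.158
grip_force: 41.9
```

```bash
python3 -c "
from h import *
st(168.5,83)"
```

```text
t 6.15 p [531.8 -32.  129.8] polar 168.7 r 83.0 toolx 168.1 tilt 0.027 q6 -1.35
F [ 6.2 -2.5 -9. ] M [-0.24 -0.68  0.08] Frad -6.7 Fcw 0.7 Mz 0.08 grip 0.158 41.9
target [532.  -31.7 129.8] tool shift mm [-0.   0.3 -0. ] turn units -0.07
```

Lower it into the serrations.

>>> servo_tool:
  commands:
    - [0.8,[0,0,0.002],[0,0,0]]
    - [0.8,[0,0,0.002],[0,0,0]]
    - [0.8,[0,0,0.002],[0,0,0]]
    - [0.8,[0,0,0.0015],[0,0,0]]
    - [0.8,[0,0,0],[0,0,0]]
    - [0.8,[0,0,0],[0,0,0]]

```text
time_s: 6.65
eef_pos: [532.2, -31.1, 122.9]
ee_rot: [-0.0, 0.248, 0.969, -0.0]
force: [3.4, -4.3, -5.0]
grip_width: 0.155
grip_force: 42.5
```

```bash
python3 -c "
from h import *
st(168.5,83)"
```

```text
t 6.65 p [532.2 -31.1 122.9] polar 168.1 r 83.1 toolx 167.8 tilt 0.019 q6 -1.35
F [ 3.4 -4.3 -5. ] M [-0.63 -0.31 -0.2 ] Frad -5.0 Fcw -2.2 Mz -0.20 grip 0.155 42.5
target [532.  -31.7 122.9] tool shift mm [-0.1 -0.6  0. ] turn units -0.11
```

>>> servo_tool:
  commands:
    - [0.8,[0,0,0.0008],[0,0,0]]
    - [0.8,[-0.0001,0.0043,0],[0,0,0.5]]
    - [0.8,[-0.0001,0.0043,0],[0,0,0.5]]
    - [0.8,[-0.0001,0.0043,0],[0,0,0.5]]
    - [0.8,[-0.0001,0.0043,0],[0,0,0.5]]
    - [0.8,[-0.0001,0.0043,0],[0,0,0.5]]
    - [0.8,[0,0,0],[0,0,0]]
    - [0.8,[0,0,0],[0,0,0]]

```text
time_s: 7.32
eef_pos: [545.2, -13.7, 122.1]
ee_rot: [0.0, 0.373, 0.928, -0.0]
force: [3.9, -4.6, -5.0]
grip_width: 0.158
grip_force: 42.5
```

```bash
python3 -c "
from h import *
st(153,83)"
```

```text
t 7.32 p [545.2 -13.7 122.1] polar 153.0 r 82.9 toolx 152.8 tilt 0.028 q6 -1.05
F [ 3.9 -4.6 -5. ] M [-0.59 -0.48  0.02] Frad -6.0 Fcw -0.6 Mz 0.02 grip 0.158 42.5
target [545.1 -13.6 122.1] tool shift mm [ 0.1  0.  -0. ] turn units -0.03
```

>>> servo_tool:
  commands:
    - [0.4,[0,0,0],[0,0,0]]
    - [0.4,[0,0,0],[0,0,0]]
    - [0.4,[0,0,0],[0,0,0]]

```text
time_s: 7.57
eef_pos: [544.9, -13.2, 122.4]
ee_rot: [-0.0, 0.373, 0.928, 0.0]
force: [-0.6, 0.0, -0.7]
grip_width: 0.295
grip_force: 0.0
```

```bash
python3 - <<'E'
from h import *
st(153,83)
c=snap('wrist','w1')
i=cv2.imread('pics/w1.png'); cv2.imwrite('pics/w1b.png',cv2.resize(i[130:384,120:400],None,fx=2.3,fy=2.3,interpolation=cv2.INTER_CUBIC))
c=snap('top','t1'); c0=dict(np.load('pics/t0.npz'))
for q in (c0,c):
    P=cloud(q); z=P[...,2]; d=P[...,:2]-AX; r=np.hypot(d[...,0],d[...,1]); px=q['pixels'].astype(int)
    for lo,hi in((0,14),(14,24),(100,118)):
        a=(np.degrees(np.arctan2(d[...,1],d[...,0]))-YAW)%360
        m=(r>=lo)&(r<hi)&(z>135)&(z<180)&((lo<100)|((a>140)&(a<165))); print(lo,m.sum(),np.percentile(z[m],[10,50,90]).round(1) if m.any() else '',np.median(a[m]) if m.any() else '')
E
```

```text
t 7.57 p [544.9 -13.2 122.4] polar 152.9 r 83.4 toolx 152.8 tilt 0.025 q6 -1.05
F [-0.6  0.  -0.7] M [ 0.02 -0.03  0.03] Frad 0.4 Fcw -0.4 Mz 0.03 grip 0.295 0.0
target [545.1 -13.6 122.4] tool shift mm [-0.4 -0.1 -0. ] turn units -0.03
0 59 [148.4 159.6 164.3] 193.4391943021088
14 87 [145.1 149.5 153.4] 180.17950205504104
100 23 [137.7 146.6 150.2] 143.84085498792822
0 0  
14 0  
100 0
```

View pics/w1b.png

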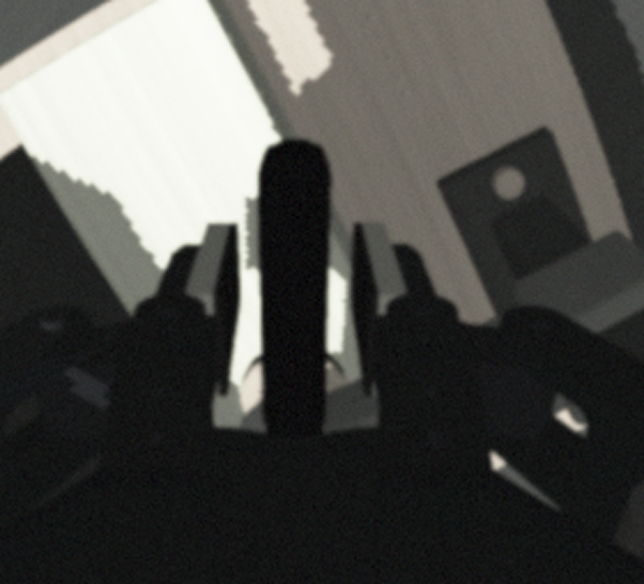

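The lever bar at (295,280) sits between the open pads at (237,310) and (360,310), with free space on both sides. I'll push with loose fingers so the force readings stay clean.

>>> servo_tool:
  commands:
    - [0.55,[0,0,0],[0,0,0]]
    - [0.55,[-0.0001,0.0043,0],[0,0,0.5]]
    - [0.55,[-0.0001,0.0043,0],[0,0,0.5]]
    - [0.55,[-0.0001,0.0043,0],[0,0,0.5]]
    - [0.55,[-0.0001,0.0043,0],[0,0,0.5]]
    - [0.55,[0,0,0],[0,0,0]]

```text
time_s: 8.17
eef_pos: [558.4, -2.0, 122.2]
ee_rot: [-0.0, 0.468, 0.884, 0.0]
force: [-0.1, 0.3, 1.0]
grip_width: 0.224
grip_force: 0.1
```

```bash
python3 -c "
from h import *
st(141,83)"
```

```text
t 8.17 p [558.4  -2.  122.2] polar 140.9 r 83.2 toolx 140.7 tilt 0.007 q6 -0.81
F [-0.1  0.3  1. ] M [ 0.01  0.03 -0.  ] Frad 0.3 Fcw 0.1 Mz -0.00 grip 0.224 0.1
target [558.3  -2.3 122.2] tool shift mm [-0.2 -0.2 -0. ] turn units -0.04
```

>>> servo_tool:
  commands:
    - [0.55,[-0.0001,0.0043,0],[0,0,0.5]]
    - [0.55,[-0.0001,0.0043,0],[0,0,0.5]]
    - [0.55,[-0.0001,0.0043,0],[0,0,0.5]]

```text
time_s: 8.42
eef_pos: [569.1, 4.0, 122.2]
ee_rot: [-0.0, 0.536, 0.844, -0.0]
force: [-0.6, 0.3, -0.9]
grip_width: 0.231
grip_force: 0.3
```

>>> servo_tool:
  commands:
    - [0.55,[-0.0001,0.0043,0],[0,0,0.5]]
    - [0.55,[-0.0001,0.0043,0],[0,0,0.5]]
    - [0.55,[0,0.0022,0],[0,0,0.25]]

```text
time_s: 8.67
eef_pos: [579.2, 8.1, 122.0]
ee_rot: [-0.0, 0.59, 0.807, -0.0]
force: [-0.6, 0.2, -1.2]
grip_width: 0.223
grip_force: 0.6
```

```bash
python3 -c "
from h import *
st(124,83)"
```

```text
t 8.67 p [579.2   8.1 122. ] polar 124.8 r 83.1 toolx 124.3 tilt 0.049 q6 -0.50
F [-0.6  0.2 -1.2] M [-0.1   0.19 -0.09] Frad 0.4 Fcw -0.5 Mz -0.09 grip 0.223 0.6
target [580.4   8.4 122. ] tool shift mm [-0.1  1.2 -0. ] turn units 0.05
```

>>> servo_tool:
  commands:
    - [0.55,[0,0.0022,0],[0,0,0.25]]
    - [0.55,[0,0.0022,0],[0,0,0.25]]
    - [0.55,[0,0,0],[0,0,0]]
    - [0.8,[0,0,0],[0,0,0]]
    - [0.8,[0,0,0],[0,0,0]]
    - [0.8,[0,0,0],[0,0,0]]
    - [0.8,[0,0,0],[0,0,0]]

```text
time_s: 9.25
eef_pos: [583.5, 9.4, 122.2]
ee_rot: [-0.0, 0.61, 0.792, 0.0]
force: [-0.4, 1.4, -1.4]
grip_width: 0.158
grip_force: 43.3
```

>>> servo_tool:
  commands:
    - [0.8,[0,0,-0.003],[0,0,0]]
    - [0.8,[0,0,-0.003],[0,0,0]]
    - [0.8,[0,0,-0.0022],[0,0,0]]
    - [0.8,[0,0,0],[0,0,0]]

```text
time_s: 9.58
eef_pos: [583.6, 9.2, 130.5]
ee_rot: [-0.0, 0.611, 0.792, -0.0]
force: [4.1, -1.2, -9.6]
grip_width: 0.151
grip_force: 42.0
```

```bash
python3 -c "
from h import *
st(168,83)"
```

```text
t 9.58 p [583.6   9.2 130.5] polar 121.7 r 82.9 toolx 121.3 tilt 0.004 q6 -0.44
F [ 4.1 -1.2 -9.6] M [ 0.15 -0.36  0.23] Frad -2.3 Fcw 3.7 Mz 0.23 grip 0.151 42.0
target [532.3 -31.1 130.5] tool shift mm [-26.  -59.8   0. ] turn units -7.78
```

>>> servo_tool:
  commands:
    - [0.8,[-0.0003,-0.0076,0],[0,0,-0.88]]
    - [0.8,[-0.0003,-0.0076,0],[0,0,-0.88]]
    - [0.8,[-0.0004,-0.0077,0],[0,0,-0.88]]
    - [0.8,[-0.0004,-0.0077,0],[0,0,-0.88]]
    - [0.8,[-0.0003,-0.0076,0],[0,0,-0.88]]
    - [0.8,[-0.0004,-0.0077,0],[0,0,-0.88]]
    - [0.8,[-0.0003,-0.0076,0],[0,0,-0.88]]
    - [0.8,[-0.0004,-0.0076,0],[0,0,-0.88]]
    - [0.8,[-0.0003,-0.0076,0],[0,0,-0.88]]
    - [0.8,[0,0,0],[0,0,0]]

```text
time_s: 10.42
eef_pos: [530.7, -33.5, 130.3]
ee_rot: [-0.0, 0.238, 0.971, -0.0]
force: [2.9, -3.0, -9.3]
grip_width: 0.152
grip_force: 41.8
```

>>> servo_tool:
  commands:
    - [0.8,[0,0,0.002],[0,0,0]]
    - [0.8,[0,0,0.002],[0,0,0]]
    - [0.8,[0,0,0.002],[0,0,0]]
    - [0.8,[0,0,0.002],[0,0,0]]
    - [0.8,[0,0,0],[0,0,0]]

```text
time_s: 10.83
eef_pos: [531.2, -32.3, 122.6]
ee_rot: [0.0, 0.24, 0.971, -0.0]
force: [-3.0, -5.3, -1.7]
grip_width: 0.157
grip_force: 43.0
```

```bash
python3 -c "
from h import *
st(168.5,83,122.3)"
```

```text
t 10.83 p [531.2 -32.3 122.6] polar 169.1 r 83.4 toolx 168.8 tilt 0.037 q6 -1.37
F [-3.  -5.3 -1.7] M [-0.81  0.46 -0.44] Frad 0.2 Fcw -6.1 Mz -0.44 grip 0.157 43.0
target [532.  -31.7 122.3] tool shift mm [-0.4  0.9  0.3] turn units 0.05
```

>>> servo_tool:
  commands:
    - [0.55,[0,0,0],[0,0,0]]
    - [0.55,[0,0,0],[0,0,0]]
    - [0.55,[-0.0001,0.0043,0],[0,0,0.5]]
    - [0.55,[-0.0001,0.0043,0],[0,0,0.5]]
    - [0.55,[-0.0001,0.0043,0],[0,0,0.5]]
    - [0.55,[-0.0001,0.0043,0],[0,0,0.5]]
    - [0.55,[0,0,0],[0,0,0]]
    - [0.55,[0,0,0],[0,0,0]]

```text
time_s: 11.5
eef_pos: [541.0, -18.0, 122.8]
ee_rot: [0.001, 0.339, 0.941, -0.0]
force: [0.2, -2.8, -1.2]
grip_width: 0.228
grip_force: 1.3
```

```bash
python3 -c "
from h import *
st(157,83,122.3)"
```

```text
t 11.50 p [541.  -18.  122.8] polar 157.2 r 83.2 toolx 157.0 tilt 0.061 q6 -1.13
F [ 0.2 -2.8 -1.2] M [-0.52 -0.01  0.03] Frad -2.0 Fcw -2.1 Mz 0.03 grip 0.228 1.3
target [541.2 -17.9 122.3] tool shift mm [-0.2  0.2  0.5] turn units -0.01
```

>>> servo_tool:
  commands:
    - [0.55,[-0.0001,0.0029,0],[0,0,0.333]]
    - [0.55,[0,0.0029,0],[0,0,0.333]]
    - [0.55,[-0.0001,0.0029,0],[0,0,0.333]]
    - [0.55,[0,0.0029,0],[0,0,0.333]]
    - [0.55,[0,0,0],[0,0,0]]
    - [0.55,[0,0,0],[0,0,0]]

```text
time_s: 12.0
eef_pos: [548.5, -10.0, 122.5]
ee_rot: [0.0, 0.404, 0.915, -0.0]
force: [-2.3, -5.2, -0.2]
grip_width: 0.223
grip_force: 2.5
```

```bash
python3 -c "
from h import *
st(149,83,122.3)"
```

```text
t 12.00 p [548.5 -10.  122.5] polar 149.6 r 83.1 toolx 148.9 tilt 0.052 q6 -0.97
F [-2.3 -5.2 -0.2] M [-0.89  0.3   0.06] Frad -2.2 Fcw -5.2 Mz 0.06 grip 0.223 2.5
target [549.2  -9.5 122.3] tool shift mm [-0.1  0.9  0.2] turn units -0.01
```

>>> servo_tool:
  commands:
    - [0.55,[-0.0001,0.0029,0],[0,0,0.333]]
    - [0.55,[0,0.0029,0],[0,0,0.333]]
    - [0.55,[-0.0001,0.0029,0],[0,0,0.333]]
    - [0.55,[0,0.0029,0],[0,0,0.333]]
    - [0.55,[0,0,0],[0,0,0]]
    - [0.55,[0,0,0],[0,0,0]]

```text
time_s: 12.5
eef_pos: [557.3, -3.0, 122.4]
ee_rot: [-0.0, 0.467, 0.884, -0.001]
force: [-3.9, -6.4, 0.3]
grip_width: 0.219
grip_force: 3.3
```

```bash
python3 -c "
from h import *
st(141,83,122.3)"
```

```text
t 12.50 p [557.3  -3.  122.4] polar 141.9 r 83.0 toolx 141.0 tilt 0.101 q6 -0.81
F [-3.9 -6.4  0.3] M [-1.02  0.52  0.12] Frad -3.0 Fcw -6.9 Mz 0.12 grip 0.219 3.3
target [558.3  -2.3 122.3] tool shift mm [-0.   1.3  0.1] turn units -0.01
```

>>> servo_tool:
  commands:
    - [0.55,[0,0.0022,0],[0,0,0.25]]
    - [0.55,[-0.0001,0.0022,0],[0,0,0.25]]
    - [0.55,[0,0.0022,0],[0,0,0.25]]
    - [0.55,[-0.0001,0.0022,0],[0,0,0.25]]
    - [0.55,[0,0,0],[0,0,0]]
    - [0.55,[0,0,0],[0,0,0]]

```text
time_s: 13.0
eef_pos: [564.4, 1.5, 122.2]
ee_rot: [-0.001, 0.512, 0.859, -0.001]
force: [-4.7, -6.5, 0.3]
grip_width: 0.227
grip_force: 3.9
```

```bash
python3 -c "
from h import *
st(135,83,122.3)"
```

```text
t 13.00 p [564.4   1.5 122.2] polar 136.0 r 83.0 toolx 135.0 tilt 0.160 q6 -0.70
F [-4.7 -6.5  0.3] M [-1.02  0.9   0.13] Frad -3.4 Fcw -7.3 Mz 0.13 grip 0.227 3.9
target [565.7   2.2 122.3] tool shift mm [ 0.   1.5 -0.1] turn units -0.01
```

>>> servo_tool:
  commands:
    - [0.55,[0,0.0015,0],[0,0,0.167]]
    - [0.55,[0,0.0014,0],[0,0,0.167]]
    - [0.55,[0,0.0015,0],[0,0,0.167]]

```text
time_s: 13.25
eef_pos: [567.8, 3.2, 122.1]
ee_rot: [-0.001, 0.535, 0.845, -0.002]
force: [-8.1, -8.0, 1.4]
grip_width: 0.223
grip_force: 5.4
```

>>> servo_tool:
  commands:
    - [0.55,[0,0,0],[0,0,0]]
    - [0.55,[0,0,0],[0,0,0]]

```text
time_s: 13.42
eef_pos: [568.1, 3.4, 122.1]
ee_rot: [-0.001, 0.535, 0.845, -0.001]
force: [-7.1, -7.1, 0.5]
grip_width: 0.225
grip_force: 4.6
```

```bash
python3 -c "
from h import *
st(132,83,122.3)"
```

```text
t 13.42 p [568.1   3.4 122.1] polar 133.2 r 82.9 toolx 132.0 tilt 0.205 q6 -0.64
F [-7.1 -7.1  0.5] M [-1.12  1.02  0.12] Frad -3.2 Fcw -9.5 Mz 0.12 grip 0.225 4.6
target [569.6   4.2 122.3] tool shift mm [ 0.1  1.7 -0.2] turn units -0.01
```

>>> servo_tool:
  commands:
    - [0.55,[0,0.0011,0],[0,0,0.125]]
    - [0.55,[0,0.0011,0],[0,0,0.125]]

```text
time_s: 13.58
eef_pos: [569.7, 4.1, 122.1]
ee_rot: [-0.001, 0.546, 0.838, -0.002]
force: [-8.1, -7.8, 0.8]
grip_width: 0.227
grip_force: 5.4
```

>>> servo_tool:
  commands:
    - [0.55,[0,0,0],[0,0,0]]

```text
time_s: 13.67
eef_pos: [569.9, 4.3, 122.1]
ee_rot: [-0.001, 0.546, 0.838, -0.002]
force: [-7.1, -7.1, 1.1]
grip_width: 0.227
grip_force: 4.8
```

>>> servo_tool:
  commands:
    - [0.55,[0,0,0],[0,0,0]]

```text
time_s: 13.75
eef_pos: [569.9, 4.2, 122.1]
ee_rot: [-0.001, 0.546, 0.838, -0.002]
force: [-7.8, -6.5, 0.5]
grip_width: 0.226
grip_force: 4.8
```

```bash
python3 -c "
from h import *
st(130.5,83,122.3)"
```

```text
t 13.75 p [569.9   4.2 122.1] polar 131.8 r 82.9 toolx 130.5 tilt 0.225 q6 -0.61
F [-7.8 -6.5  0.5] M [-1.14  1.11  0.17] Frad -2.6 Fcw -9.8 Mz 0.17 grip 0.226 4.8
target [571.6   5.1 122.3] tool shift mm [ 0.1  1.9 -0.2] turn units -0.01
```

>>> servo_tool:
  commands:
    - [0.3,[0,-0.0015,0],[0,0,0]]
    - [0.2,[0,0,0],[0,0,0]]
    - [0.2,[0,0,0],[0,0,0]]
    - [0.2,[0,0,0],[0,0,0]]

```text
time_s: 14.08
eef_pos: [569.6, 4.3, 122.3]
ee_rot: [-0.0, 0.546, 0.838, -0.0]
force: [-2.0, -4.2, -0.2]
grip_width: 0.402
grip_force: 2.4
```

```bash
python3 -c "
from h import *
st(131,83,122.3)
c=snap('wrist','w2')
i=cv2.imread('pics/w2.png'); cv2.imwrite('pics/w2b.png',cv2.resize(i[130:384,120:400],None,fx=2.3,fy=2.3,interpolation=cv2.INTER_CUBIC))
"
```

```text
t 14.08 p [569.6   4.3 122.3] polar 131.9 r 83.1 toolx 130.4 tilt 0.046 q6 -0.61
F [-2.  -4.2 -0.2] M [-0.66  0.46  0.09] Frad -3.0 Fcw -3.6 Mz 0.09 grip 0.402 2.4
target [570.9   4.8 122.3] tool shift mm [-0.1  1.4  0. ] turn units -0.10
```

View pics/w2b.png

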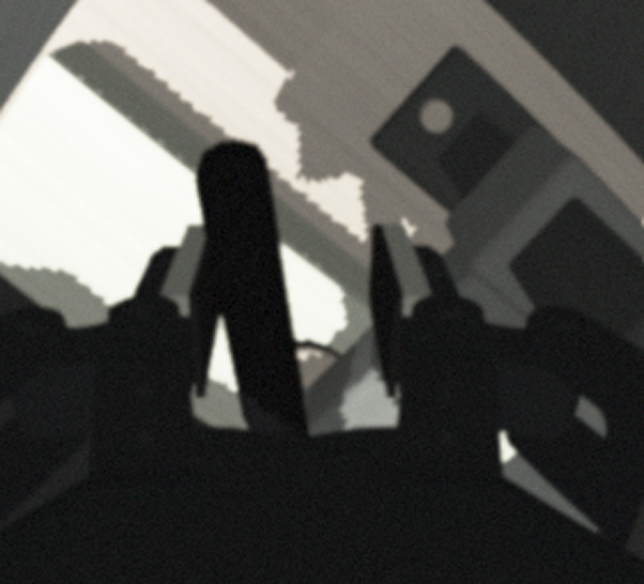

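The lever leans from (232,150) to (280,430) and still rests on the left pad at (200,300): it followed the finger back by a few degrees, perhaps the serration play. I'll back the tool off and check whether it stays.

>>> servo_tool:
  commands:
    - [0.2,[0,-0.0036,0],[0,0,-0.4]]
    - [0.2,[0,-0.0036,0],[0,0,-0.4]]
    - [0.2,[-0.0001,-0.0036,0],[0,0,-0.4]]
    - [0.2,[0,0,0],[0,0,0]]
    - [0.2,[0,0,0],[0,0,0]]
    - [0.2,[0,0,0],[0,0,0]]

```text
time_s: 14.63
eef_pos: [560.6, -0.0, 122.6]
ee_rot: [0.0, 0.493, 0.87, 0.0]
force: [0.1, 0.2, 0.2]
grip_width: 0.403
grip_force: 0.0
```

```bash
python3 -c "
from h import *
st(138,83,122.3)
c=snap('wrist','w3')
i=cv2.imread('pics/w3.png'); cv2.imwrite('pics/w3b.png',cv2.resize(i[130:384,120:400],None,fx=2.3,fy=2.3,interpolation=cv2.INTER_CUBIC))
"
```

```text
t 14.63 p [560.6  -0.  122.6] polar 138.8 r 83.6 toolx 137.5 tilt 0.046 q6 -0.75
F [0.1 0.2 0.2] M [-0.01  0.02 -0.01] Frad 0.1 Fcw 0.2 Mz -0.01 grip 0.403 0.0
target [562.    0.  122.3] tool shift mm [-0.6  1.2  0.3] turn units -0.08
```

View pics/w3b.png

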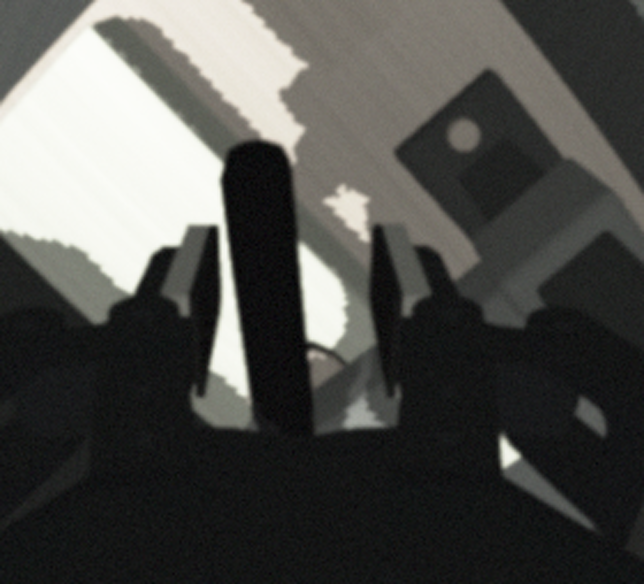

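>>> servo_tool:
  commands:
    - [0.2,[-0.0001,-0.0043,0],[0,0,-0.5]]
    - [0.2,[0,0,0],[0,0,0]]
    - [0.55,[0,0,0],[0,0,0]]
    - [0.55,[0,0,0],[0,0,0]]
    - [0.55,[0,0,0],[0,0,0]]
    - [0.55,[0,0,0],[0,0,0]]

```text
time_s: 15.18
eef_pos: [556.7, -2.6, 122.4]
ee_rot: [0.0, 0.47, 0.883, 0.0]
force: [-0.4, -0.5, 1.1]
grip_width: 0.222
grip_force: 0.0
```

```bash
python3 -c "
from h import *
st(142,83,122.3)
c=snap('wrist','w4')
i=cv2.imread('pics/w4.png'); cv2.imwrite('pics/w4b.png',cv2.resize(i[130:384,120:400],None,fx=2.3,fy=2.3,interpolation=cv2.INTER_CUBIC))
"
```

```text
t 15.18 p [556.7  -2.6 122.4] polar 142.0 r 83.7 toolx 140.5 tilt 0.003 q6 -0.81
F [-0.4 -0.5  1.1] M [ 0.02 -0.01 -0.03] Frad -0.2 Fcw -0.7 Mz -0.03 grip 0.222 0.0
target [557.1  -3.1 122.3] tool shift mm [-0.7  0.   0.1] turn units -0.25
```

View pics/w4b.png

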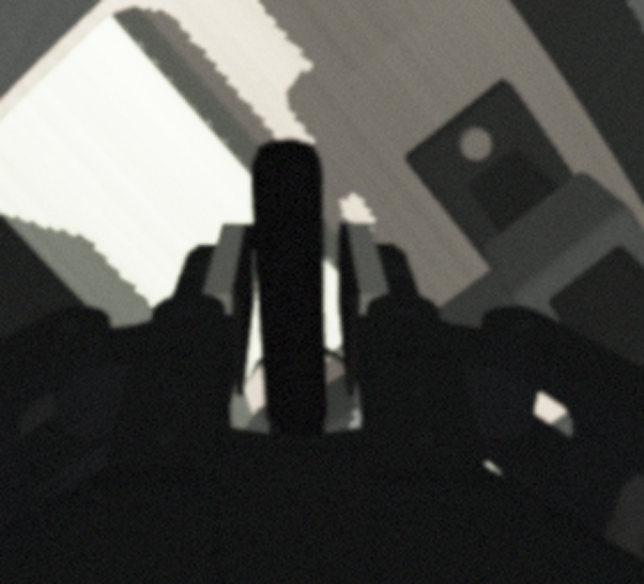

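Now the lever sits centred between the pads, (290,150) to (295,430), at about 142.5°. I'll push again and log force against angle.

>>> servo_tool:
  commands:
    - [0.55,[0,0.0029,0],[0,0,0.333]]
    - [0.55,[0,0,0],[0,0,0]]

```text
time_s: 15.4
eef_pos: [559.1, -1.0, 122.3]
ee_rot: [-0.0, 0.486, 0.874, -0.0]
force: [-0.5, -0.7, 0.2]
grip_width: 0.224
grip_force: 0.5
```

>>> servo_tool:
  commands:
    - [0.55,[0,0.0029,0],[0,0,0.333]]
    - [0.55,[0,0,0],[0,0,0]]

```text
time_s: 15.57
eef_pos: [561.3, 0.4, 122.2]
ee_rot: [-0.0, 0.501, 0.866, -0.0]
force: [-2.8, -1.3, 0.5]
grip_width: 0.223
grip_force: 1.3
```

>>> servo_tool:
  commands:
    - [0.55,[0,0.0029,0],[0,0,0.333]]
    - [0.55,[0,0,0],[0,0,0]]

```text
time_s: 15.73
eef_pos: [563.5, 1.7, 122.2]
ee_rot: [-0.001, 0.515, 0.857, -0.001]
force: [-3.7, -2.7, -0.1]
grip_width: 0.227
grip_force: 2.2
```

>>> servo_tool:
  commands:
    - [0.55,[0,0.0022,0],[0,0,0.25]]
    - [0.55,[0,0,0],[0,0,0]]

```text
time_s: 15.9
eef_pos: [565.2, 2.6, 122.1]
ee_rot: [-0.001, 0.526, 0.85, -0.001]
force: [-3.3, -2.0, 0.7]
grip_width: 0.222
grip_force: 3.0
```

```bash
python3 -c "
from h import *
st(133,83,122.3)
c=snap('wrist','w5')
i=cv2.imread('pics/w5.png'); cv2.imwrite('pics/w5b.png',cv2.resize(i[130:384,120:400],None,fx=2.3,fy=2.3,interpolation=cv2.INTER_CUBIC))
"
```

```text
t 15.90 p [565.2   2.6 122.1] polar 135.2 r 83.6 toolx 133.1 tilt 0.129 q6 -0.66
F [-3.3 -2.   0.7] M [-0.51  0.8   0.06] Frad -0.2 Fcw -3.9 Mz 0.06 grip 0.222 3.0
target [568.3   3.5 122.3] tool shift mm [-0.6  3.2 -0.2] turn units 0.02
```

View pics/w5b.png

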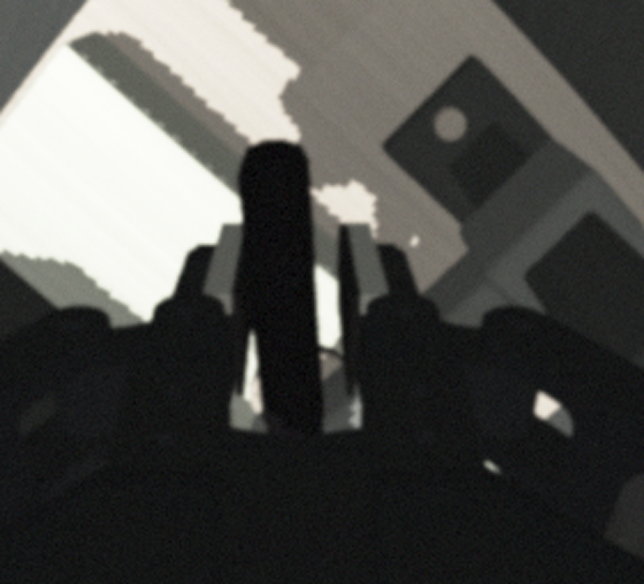

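The lever is against the left pad again, (245,200) to (262,400). The force rises steeply on re-push, so this looks like elastic wind-up and play rather than lost tightness. I'll push on to where it stood before.

>>> servo_tool:
  commands:
    - [0.55,[-0.0003,0.0015,0],[0,0,0]]
    - [0.55,[-0.0003,0.0015,0],[0,0,0]]
    - [0.55,[0,0,0],[0,0,0]]

```text
time_s: 16.2
eef_pos: [567.3, 3.9, 121.9]
ee_rot: [-0.002, 0.526, 0.851, -0.001]
force: [-8.9, -1.2, 2.2]
grip_width: 0.225
grip_force: 4.1
```

```bash
python3 -c "
from h import *
st(132,83,122.3)"
```

```text
t 16.20 p [567.3   3.9 121.9] polar 133.5 r 83.8 toolx 133.2 tilt 0.263 q6 -0.66
F [-8.9 -1.2  2.2] M [-0.16  1.44 -0.  ] Frad 3.0 Fcw -8.5 Mz -0.00 grip 0.225 4.1
target [569.6   4.2 122.3] tool shift mm [-0.8  2.1 -0.5] turn units 0.20
```

>>> servo_tool:
  commands:
    - [0.55,[0,0.001,0],[0,0,0]]
    - [0.55,[0,0.0005,0],[0,0,0]]
    - [0.55,[0,0,0],[0,0,0]]

```text
time_s: 16.45
eef_pos: [568.4, 4.6, 121.9]
ee_rot: [-0.002, 0.526, 0.851, -0.001]
force: [-10.2, -0.3, 1.7]
grip_width: 0.225
grip_force: 4.7
```

```bash
python3 -c "
from h import *
st(132,83,122.3)"
```

```text
t 16.45 p [568.4   4.6 121.9] polar 132.6 r 83.9 toolx 133.2 tilt 0.293 q6 -0.66
F [-10.2  -0.3   1.7] M [-0.21  1.58  0.06] Frad 4.2 Fcw -9.3 Mz 0.06 grip 0.225 4.7
target [569.6   4.2 122.3] tool shift mm [-0.9  0.9 -0.5] turn units 0.20
```

>>> servo_tool:
  commands:
    - [0.55,[0,0.001,0],[0,0,0.1]]
    - [0.55,[0,0.0005,0],[0,0,0.1]]

```text
time_s: 16.62
eef_pos: [569.5, 5.1, 121.8]
ee_rot: [-0.002, 0.535, 0.845, -0.001]
force: [-11.3, -2.5, 2.1]
grip_width: 0.229
grip_force: 5.6
```

>>> servo_tool:
  commands:
    - [0.55,[0,0,0],[0,0,0]]

```text
time_s: 16.7
eef_pos: [569.6, 5.2, 121.8]
ee_rot: [-0.002, 0.535, 0.845, -0.001]
force: [-10.0, -1.7, 2.2]
grip_width: 0.226
grip_force: 5.2
```

```bash
python3 -c "
from h import *
st(132,83,122.3)"
```

```text
t 16.70 p [569.6   5.2 121.8] polar 131.7 r 83.9 toolx 132.0 tilt 0.317 q6 -0.64
F [-10.   -1.7   2.2] M [-0.3   1.69  0.09] Frad 2.7 Fcw -9.8 Mz 0.09 grip 0.226 5.2
target [569.6   4.2 122.3] tool shift mm [-0.9 -0.4 -0.5] turn units -0.01
```

Tightness is about 10–11 N. Now I'll back off, open and rise straight up.

>>> servo_tool:
  commands:
    - [0.55,[0,-0.0036,0],[0,0,-0.4]]
    - [0.55,[0,-0.0036,0],[0,0,-0.4]]
    - [0.55,[0,-0.0036,0],[0,0,-0.4]]
    - [0.3,[0,-0.0036,0],[0,0,-0.4]]
    - [0.2,[0,0,0],[0,0,0]]
    - [0.2,[0,0,0],[0,0,0]]
    - [0.2,[0,0,0],[0,0,0]]
    - [0.2,[0,0,0],[0,0,0]]

```text
time_s: 17.37
eef_pos: [559.2, -1.7, 122.4]
ee_rot: [0.0, 0.463, 0.886, 0.0]
force: [0.1, -0.2, 0.8]
grip_width: 0.401
grip_force: 0.0
```

```bash
python3 -c "
from h import *
st(140,83,122.3)"
```

```text
t 17.37 p [559.2  -1.7 122.4] polar 140.3 r 83.0 toolx 141.4 tilt 0.021 q6 -0.82
F [ 0.1 -0.2  0.8] M [ 0.05  0.02 -0.02] Frad -0.2 Fcw -0.0 Mz -0.02 grip 0.401 0.0
target [559.5  -1.5 122.3] tool shift mm [0.  0.4 0.1] turn units 0.24
```

>>> servo_tool:
  commands:
    - [0.2,[0,0,-0.006],[0,0,0]]
    - [0.2,[0,0,-0.012],[0,0,0]]
    - [0.2,[0,0,-0.015],[0,0,0]]
    - [0.2,[0,0,-0.015],[0,0,0]]
    - [0.2,[0,0,-0.015],[0,0,0]]
    - [0.2,[0,0,-0.015],[0,0,0]]
    - [0.2,[0,0,-0.015],[0,0,0]]
    - [0.2,[0,0,-0.015],[0,0,0]]
    - [0.2,[0,0,0],[0,0,0]]
    - [0.2,[0,0,0],[0,0,0]]

```text
time_s: 18.2
eef_pos: [559.2, -1.8, 230.8]
ee_rot: [0.001, 0.463, 0.886, 0.0]
force: [0.0, -0.3, -0.6]
grip_width: 0.401
grip_force: 0.0
```

```bash
python3 -c "
from h import *
st()
c=snap('wrist','w6')
i=cv2.imread('pics/w6.png'); cv2.imwrite('pics/w6b.png',cv2.resize(i,(800,600),interpolation=cv2.INTER_CUBIC))
"
```

```text
t 18.20 p [559.2  -1.8 230.8] polar 140.3 r 82.9 toolx 141.4 tilt 0.074 q6 -0.82
F [ 0.  -0.3 -0.6] M [-0.01 -0.02 -0.04] Frad -0.3 Fcw -0.1 Mz -0.04 grip 0.401 0.0
```

View pics/w6b.png

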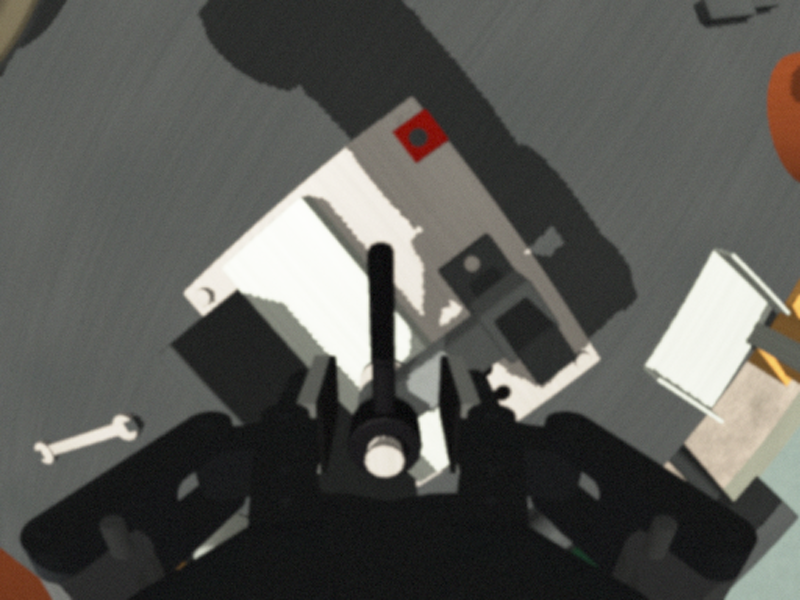

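The lever is free at (380,250)–(386,440), and the tube, the magnet at (420,135) and the other items are where they lay. The gripper is well clear, so I'm handing in.

```bash
python3 -c "
from rig import *
print(finish_job())"
```

```text
the job is handed in; nothing more can be done
None
```

The clamp is tightened to about 10–11 N at the grip, going by the wrist force, with the lever released (it springs back about 9° when let go, but a second push found the same tightness), nothing else visibly moved, and the job handed in at about 18 s.

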